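Close the printer's paper cassette and park its rubber roller on the line

ROBOT

A 6-joint arm with a two-finger parallel gripper is mounted at the origin on the work surface. World frame = base frame: x ahead of the robot, y to its left, z up, the work surface at z = 0. Lengths are in m, angles in rad, forces in N, time in s.
With the tool pointing down it reaches from about 0.35 to 0.975 m from the base axis. Payload 4.9 kg.
Tool frame: the origin (TCP) lies at the very end of the fingers, on their centre line; the grasp point (between the pads) lies 19 mm behind it; x points along the fingers, y is the direction in which the jaws open and shut, and the axes are right-handed (so a half turn about x gives the same grasp; the last joint's range is limited). The gripper opens to 85 mm and grips with 20 to 120 N. Pads are 22 mm wide; open, the fingers measure 114 mm over their backs; the gripper's body (76 mm by 85 mm) begins 54 mm behind the grasp point. The pads swing forward as they close: fully open they stand 13 mm farther back than shut.
Start: joints at [-1.286, 0.053, 1.613, -0, 1.476, -0.119], TCP at [0.246, -0.575, 0.231] pointing down, gripper open.
Joint ranges: [-3.01, 3.01], [-1.01, 2.22], [0.06, 2.58], [-1.02, 4.17], [0.09, 2.62], [-3.14, 3.14]. Speed limits (rad/s): [2.57, 2.57, 3.14, 3.14, 3.14, 3.14].

INTERFACE

Orientations are given as a rotation vector (axis times angle).
In Python, from station import ctrl, get_image, calibration, finish_job, search_frame, cut_out, mark_of gives the robot as it stands. The module is installed in compiled form; this text tells all that it offers.
- The arm moves only by the tool arm_command, never from a script. Its argument "plan" is a list that holds one entry, the list of rows, each a list of 7 numbers: the shift along the tool's x, y, z in m, then the turn, a rotation vector about the tool's x, y, z in degrees, then the finger opening in m, from 0 to 0.0854. A call has 1 to 20 rows; each row shifts and turns the pose as measured when the row begins, along the tool's axes as they then stand; what a row does not reach is not made up. A row lasts 1/12 s, in which the tool goes at most 41.7 mm and 7.16 degrees, less where a joint would pass 70% of its speed; a pose out of reach is approached as far as the arm can. A call with a gripper value outside its range is refused whole. The fingers move at their own pace and stop on an object; "squeeze" is the grip in N (left out, the last holds). Time passes only in rows, so rows that do not move let the fingers close. It gives the time, the measured TCP pose, the force and the opening at its end, in the units of the state.
- ctrl.get_obs(): the state, without advancing time (a new reading comes with each control period).
- get_image(name): name is "scene" or "top" or "wrist"; returns the picture (420x560x3 uint8, red, green, blue); there is no depth.
- calibration(name): a dict with "fx", "fy", "cx", "cy" (pixels), "cam_to_world" (4x4, takes a point from camera to world coordinates); the wrist camera has in their place "hand_eye" (4x4, takes a point from camera to tool coordinates, whose origin is the TCP and whose axes are the tool frame's). Camera axes: x right, y down, z forward; pixel columns grow to the right and rows downward; lengths in m; the calibration is good to about 2 mm. A picture is of the moment at which its call begins: read the wrist's pose just before it. calibration takes no time and is no camera call.
- finish_job(): hands the job in, once; it reports no verdict.
Trained networks look in the newest picture that a camera, given by its name, has taken for a name from the list of things; names that differ only in an ending like _2 or _b are one class to them, and where a whole thing is asked for, a point or a joint stands for the part that bears it (a point fixed in the world has none). Each returns a list of dicts, best first, with "conf" (0 to 1); they miss things now and then, are a little off and sometimes report something else, mostly with a low value. They report only what shows in the picture. A call takes as long as a camera call.
- search_frame(camera, thing): "at" ([x, y, z] in m, in the coordinates of the camera as it stood for that picture, good to about 4 mm: the middle of the surface that is visible of it).
- cut_out(camera, thing): "mask" (420x560 bool, what is visible of it).
- mark_of(camera, thing): "at" ([x, y, z] in m, in the coordinates of the camera as it stood for that picture, good to about 4 mm: a listed point, or the origin of a listed thing).
The state is a dict: "t": time; "q": joint angles; "dq": joint speeds; "effort": joint torques, N m; "tool_pos": TCP position; "tool_rot": TCP orientation; "contact_force": force on the tool from outside, world axes, zero at the start; "wrist_torque": the same for the moment, N m; "opening": finger opening in m.
Only numpy, scipy, OpenCV 4.12 (cv2) and the standard library are available. Lean on these libraries where they do the work, as an engineer would, in place of code of your own. Each camera call takes 0.05 s, during which the arm holds its last target. There are 200 camera calls.

TASK

Press the printer's paper cassette fully home until it latches and stays in by itself. Then roll the removed rubber roller along the bench, with a light touch and without gripping or lifting it, and leave it lying still along the taped line in front of the cassette, roughly centred on it. The roller must not bump the cassette or the feeder, and the other things on the bench stay where they are.

Things in the scene. Friction and masses are not known exactly. Their poses are not given: they have to be found in the camera images.
- line (a point): Middle of the taped line on the bench before the paper feeder, at bench height: white tape 10 mm wide, 420 mm long, a 30 mm tick across each end, centred on the cassette. x: level, square to the line, away from the robot into the feeder; y: along the line; z up. The grey fixed feeder (340 deep, 370 wide, 80 mm high) has its front 71 mm beyond the line; the cassette's front, when home, 41 mm beyond.
- cassette_face (a point): Centre of the front of the white paper cassette, a flat upright panel 300 mm wide and 48 mm high (10 to 58 mm above the bench; this point is at 34 mm) that sticks out of the feeder; the point moves with it. Axes as the line's. Out, it stands over the taped line (5 mm nearer the robot than the line's middle), so the roller cannot be parked until it is home.
- cassette (a joint): Travel of the cassette along the line's x axis into the feeder, m: 0 sprung right out, 0.046 latched home against its stop. A spring pushes it back with up to about 7 N until an over-centre catch at about 0.031 takes it and snaps it home; if let go before, it comes out again or stays part-way.
- roller: Loose black rubber roller, 50 mm diameter, 150 mm long, with 14 mm steel journals (190 mm overall), about 0.4 kg. Origin: its centre, 25 mm above the bench; y: its long axis; x, z turn as it rolls. Lies robot-side of the line, 85 to 120 mm from it, nearly parallel. Rolls easily if pushed at or below its axis, coasting a little if fast; pushed above its axis the rubber jams against the finger.
- roller_spot (a point): Small white paint spot on the end face of the rubber towards the roller's -y, 18 mm off its axis. It is at the top at the start and turns as the roller rolls. Two fingertips spread along the roller keep it square.
- lamp_under (a point): Centre of the underside of a bench strip lamp, fixed, 264 mm above the bench, 49 mm from the line towards the robot. Axes as the line's. The strip is 540 mm long along y, 30 mm wide along x and 24 mm thick; posts of 16 mm diameter (feet 60 mm) stand under it at 250 mm either side along y. To push the roller to the line the gripper must reach under the lamp, leaning.
- screwdriver: Bystander: screwdriver 190 mm long lying on the bench, axis along its x; to the +y side.
- charger: Bystander: black laptop charger brick, 110 x 50 x 32 mm, origin under its centre; to the -y side.
- mug: Bystander: white mug, 80 mm across and 90 mm high, origin under its centre.
- screw_tray: Bystander: grey open tray 120 x 90 x 30 mm, origin under its centre.

How it is judged:
On the way, in this order (a step that is already met when the one before it is completed fails the run):
1. the cassette is latched home and stays in with nothing touching it (value of joint cassette above 0.041 m and velocity of joint cassette between -0.005 and 0.005 m/s and contact force between each of the arm, the fingers and cassette below 0.1 N), for 0.5 s.
2. the roller has rolled (not slid) along the bench by more than a third of a turn, its spot passing low (height (world z) of roller_spot below 0.016 m and height (world z) of roller below 0.03 m), for 0.05 s.
At the end, for the whole second after the job is handed in: The cassette is latched home (travel over 41 mm). The roller lies on the bench, at rest, its axis within 8 mm of the middle of the taped line (measured at the roller's centre) and within 0.1 rad of the line's direction, its centre within 35 mm of the line's middle along the line (value of joint cassette above 0.041 m and x of roller in the frame of line between -0.008 and 0.008 m and y of roller in the frame of line between -0.035 and 0.035 m and angle between the y axis of roller and the y axis of line, either way round below 0.1 rad and height (world z) of roller below 0.03 m and linear speed of roller below 0.004 m/s and angular speed of roller below 0.15 rad/s); the robot touches nothing.
It fails at once if the roller is lifted off the bench (height (world z) of roller above 0.035 m).
It fails at once if the roller is gripped or pressed hard (over 25 N) (contact force between the fingers and roller above 25 N).
It fails at once if the roller bumps the cassette, the feeder or the lamp posts (contact force between roller and cassette above 1 N or contact force between roller and station above 1 N).
It fails at once if a bystander (screwdriver, charger, mug or screw tray) is moved by more than 30 mm (distance of any of screwdriver, charger, mug, screw_tray from where it was at the start of the episode above 0.03 m).
It also fails if it takes over 72 s, if anything falls off the work surface, if the arm or the gripper's body presses on something with over 40 N, if the wrist force passes 120 N, or if a joint passes its speed limit or range.

## Working session

There is one attempt and no reset: what is moved stays moved. The work goes in short steps, Python scripts to look and compute and a tool call to move; the robot and the scene stay as the last step left them, time stands still between calls to the robot, and variables do not carry over. Pictures are saved under pics/ and viewed, about 8 in all and at most 12, crops included, and the job is handed in when it is done.

Besides the shell and the picture viewer there is one more tool, called after "Emit:" as name([rows], argument=value, ...), one row to a line, values as JSON. arm_command: Moves the arm, as the interface text tells. Its arguments: {"type":"object","properties":{"plan":{"type":"array","items":{"type":"array","items":{"type":"array","items":{"type":"number"}}}},"squeeze":{"type":"number"}},"required":["plan"]}

```bash
mkdir -p pics; cat > h.py <<'E'
import numpy as np, cv2
from scipy.spatial.transform import Rotation as R
from station import *
def T():
    o=ctrl.get_obs(); M=np.eye(4); M[:3,:3]=R.from_rotvec(o["tool_rot"]).as_matrix(); M[:3,3]=o["tool_pos"]; return M
def c2w(c):
    k=calibration(c); return T()@k["hand_eye"] if c=="wrist" else k["cam_to_world"]
def w(c,p): return (c2w(c)@np.r_[p,1])[:3]
def ray(c,u,v,z):
    k=calibration(c);M=c2w(c);d=M[:3,:3]@[(u-k["cx"])/k["fx"],(v-k["cy"])/k["fy"],1];return M[:3,3]+d*(z-M[2,3])/d[2]
E
python3 - <<'E'
from h import *
np.set_printoptions(precision=4,suppress=True)
a=[get_image(c) for c in("scene","top")]
for n,i in zip(("scene","top"),a): cv2.imwrite(f"pics/{n}0.png",i[:,:,::-1])
for n in ["line","cassette_face","roller","roller_spot","lamp_under","screwdriver","charger","mug","screw_tray"]:
    for c in("scene","top"):
        r=mark_of(c,n)
        print(n,c,[(round(x["conf"],2),w(c,x["at"])) for x in r[:1]])
o=ctrl.get_obs();print(o["t"],T(),o["contact_force"],o["opening"])
E
```

```text
line scene []
line top [(0.98, array([ 0.6552, -0.0653,  0.0036]))]
cassette_face scene [(0.67, array([ 0.6499, -0.0551,  0.0319]))]
cassette_face top [(0.96, array([ 0.6482, -0.0595,  0.0271]))]
roller scene [(0.7, array([ 0.5588, -0.0662,  0.0227]))]
roller top [(0.58, array([ 0.5603, -0.0687,  0.0247]))]
roller_spot scene [(0.8, array([ 0.5594, -0.1459,  0.0399]))]
roller_spot top [(0.8, array([ 0.557 , -0.144 ,  0.0464]))]
lamp_under scene [(0.67, array([ 0.6098, -0.0568,  0.2638]))]
lamp_under top [(0.82, array([ 0.6074, -0.0577,  0.2607]))]
screwdriver scene [(0.86, array([ 0.4543,  0.1532, -0.0012]))]
screwdriver top [(0.55, array([0.4583, 0.1501, 0.    ]))]
charger scene [(0.55, array([ 0.4711, -0.2885, -0.    ]))]
charger top [(0.67, array([ 0.4705, -0.2854, -0.0008]))]
mug scene [(0.63, array([ 0.5499,  0.2794, -0.0024]))]
mug top [(0.91, array([0.5495, 0.2754, 0.0005]))]
screw_tray scene [(0.76, array([ 0.5452, -0.4028, -0.0027]))]
screw_tray top [(0.81, array([ 0.5453, -0.4072,  0.0015]))]
1.0 [[-0.      0.3929 -0.9196  0.2455]
 [-0.     -0.9196 -0.3929 -0.5747]
 [-1.      0.      0.      0.2313]
 [ 0.      0.      0.      1.    ]] [-0.2689  0.3617  0.8529] 0.08521353942252699
```

View pics/scene0.png

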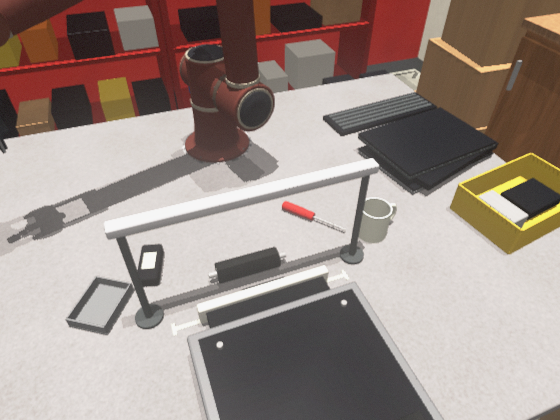

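View pics/top0.png

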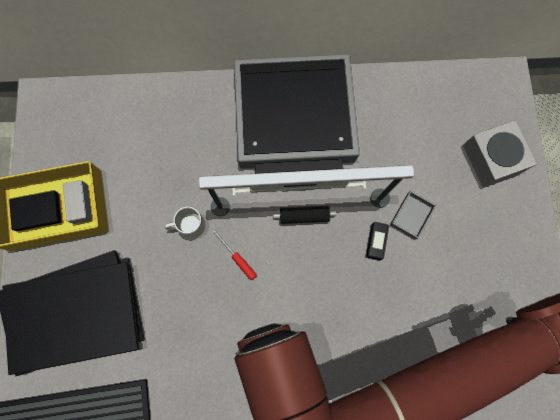

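The scene view shows the line ticks at about (174,328) and (346,277), the roller at (248,264) and the cassette front above the line. The top view agrees, with ticks at about (241,190) and (357,184). I'll measure the yaw of the line and roller next.

```bash
cat >> h.py <<'E'
def pose(p,lean,yaw):
    "tool x leaning: lean deg below horizontal; yaw = line x direction"
    c,s=np.cos(np.radians(lean)),np.sin(np.radians(lean));cy,sy=np.cos(yaw),np.sin(yaw)
    x=np.array([c*cy,c*sy,-s]);y=np.array([sy,-cy,0]);M=np.eye(4);M[:3,:3]=np.c_[x,y,np.cross(x,y)];M[:3,3]=p;return M
def rows(M0,M1,n):
    "n equal steps, tool frame; straight path + uniform turn -> per-row rows"
    rv=R.from_matrix(M0[:3,:3].T@M1[:3,:3]).as_rotvec()/n;d=(M1[:3,3]-M0[:3,3])/n;A=M0[:3,:3].copy();out=[]
    for i in range(n): out.append(list(np.round(A.T@d,4))+list(np.round(np.degrees(rv),2))); A=A@R.from_rotvec(rv).as_matrix()
    return out
def show(rs):
    print("["+",".join("["+",".join(f"{v:g}" for v in r)+",0.085]" for r in rs)+"]")
E
python3 - <<'E'
from h import *
np.set_printoptions(precision=4,suppress=True)
a=ray("scene",174,328,0);b=ray("scene",346,277,0);print(a,b,(a+b)/2)
d=b-a;yaw=np.arctan2(-d[0],d[1]);print("yaw",yaw,np.linalg.norm(d))
a=ray("top",365.,184,0);b=ray("top",241,190,0);print(a,b)
for c in("scene","top"):
    get_image(c)
    m=cut_out(c,"roller")[0]["mask"];v,u=np.nonzero(m)
    q=np.array([ray(c,i,j,.03)[:2] for i,j in zip(u,v)]);mu=q.mean(0);_,S,V=np.linalg.svd(q-mu,full_matrices=False);e=V[0]*np.sign(V[0][1]);print(c,mu,"rolleryaw",np.arctan2(-e[0],e[1]),np.ptp(q@e))
    f=cut_out(c,"cassette_face")
    if f: 
        m=f[0]["mask"];cv2.imwrite(f"pics/m_{c}.png",m*255);v,u=np.nonzero(m);print(len(u),u.min(),u.max(),v.min(),v.max())
M=pose([.44,-.065,.16],40,-.03)
show(rows(T(),M,16))
for c in("scene","top"):
    im=get_image(c);y0,x0=(250,150) if c=="scene" else (150,190)
    cv2.imwrite(f"pics/z_{c}.png",cv2.resize(im[y0:y0+100,x0:x0+220,::-1],None,fx=3,fy=3,interpolation=cv2.INTER_CUBIC))
cv2.imwrite("pics/z.png",np.vstack([cv2.imread("pics/z_scene.png"),cv2.imread("pics/z_top.png")]))
E
```

```text
[ 0.6555 -0.2636  0.    ] [0.6629 0.1462 0.    ] [ 0.6592 -0.0587  0.    ]
yaw -0.017988204106797648 0.4098702654703063
[ 0.6541 -0.2695  0.    ] [0.6537 0.1218 0.    ]
scene [ 0.5652 -0.0666] rolleryaw 0.00430353757707161 0.1843367778449068
2549 66 133 275 334
top [ 0.5607 -0.0705] rolleryaw -0.006662613610002225 0.18302800351481197
1318 253 346 158 189
[[0.0045,-0.0245,-0.0237,1.45,3.07,0.68,0.085],[0.0054,-0.0252,-0.0228,1.45,3.07,0.68,0.085],[0.0063,-0.0258,-0.0218,1.45,3.07,0.68,0.085],[0.0071,-0.0264,-0.0208,1.45,3.07,0.68,0.085],[0.0079,-0.027,-0.0197,1.45,3.07,0.68,0.085],[0.0086,-0.0276,-0.0186,1.45,3.07,0.68,0.085],[0.0093,-0.0282,-0.0174,1.45,3.07,0.68,0.085],[0.0098,-0.0287,-0.0162,1.45,3.07,0.68,0.085],[0.0103,-0.0292,-0.0149,1.45,3.07,0.68,0.085],[0.0107,-0.0297,-0.0136,1.45,3.07,0.68,0.085],[0.0111,-0.0302,-0.0122,1.45,3.07,0.68,0.085],[0.0113,-0.0306,-0.0109,1.45,3.07,0.68,0.085],[0.0115,-0.031,-0.0095,1.45,3.07,0.68,0.085],[0.0116,-0.0313,-0.0081,1.45,3.07,0.68,0.085],[0.0116,-0.0317,-0.0066,1.45,3.07,0.68,0.085],[0.0116,-0.032,-0.0052,1.45,3.07,0.68,0.085]][ WARN:0@5.328] global loadsave.cpp:1063 imwrite_ Unsupported depth image for selected encoder is fallbacked to CV_8U.
```

View pics/z.png

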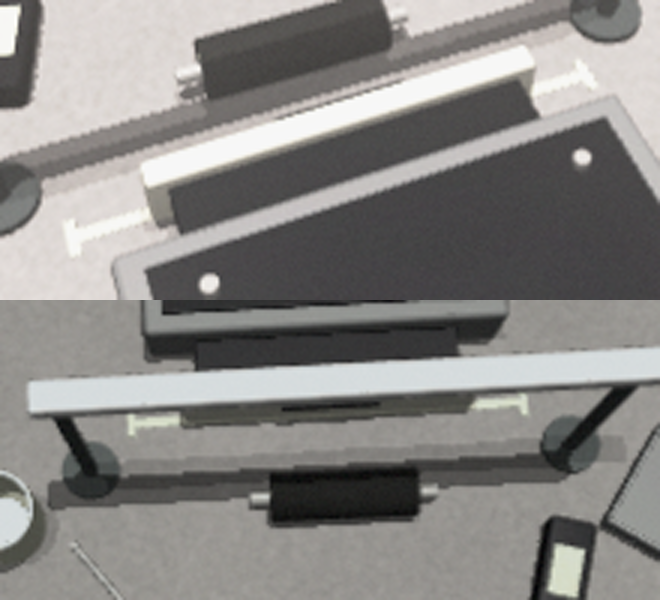

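The enlargement gives tick centres at about (174.0,329.3) and (345.7,276.0) in the scene view, and (233.3,191.3) and (365,185) in the top view. The roller is nearly parallel to the line. I'll recompute the line from these and plan the first move.

```bash
python3 - <<'E'
from h import *
np.set_printoptions(precision=4,suppress=True)
for c,p,q in(("scene",(174,329.3),(345.7,276)),("top",(365,185),(233.3,191.3))):
    a=ray(c,*p,0);b=ray(c,*q,0);d=b-a;print(c,a,b,(a+b)/2,np.arctan2(-d[0],d[1]),np.linalg.norm(d))
E
```

```text
scene [ 0.6586 -0.2641  0.    ] [0.6599 0.147  0.    ] [ 0.6593 -0.0586  0.    ] -0.003063463294413411 0.4111029096207922
top [ 0.6509 -0.2692  0.    ] [0.6507 0.1461 0.    ] [ 0.6508 -0.0616  0.    ] 0.0005276508381781046 0.41525192654269155
```

Emit:
arm_command([
  [[0.0045, -0.0245, -0.0237, 1.45, 3.07, 0.68, 0.085], [0.0054, -0.0252, -0.0228, 1.45, 3.07, 0.68, 0.085], [0.0063, -0.0258, -0.0218, 1.45, 3.07, 0.68, 0.085], [0.0071, -0.0264, -0.0208, 1.45, 3.07, 0.68, 0.085], [0.0079, -0.027, -0.0197, 1.45, 3.07, 0.68, 0.085], [0.0086, -0.0276, -0.0186, 1.45, 3.07, 0.68, 0.085], [0.0093, -0.0282, -0.0174, 1.45, 3.07, 0.68, 0.085], [0.0098, -0.0287, -0.0162, 1.45, 3.07, 0.68, 0.085], [0.0103, -0.0292, -0.0149, 1.45, 3.07, 0.68, 0.085], [0.0107, -0.0297, -0.0136, 1.45, 3.07, 0.68, 0.085], [0.0111, -0.0302, -0.0122, 1.45, 3.07, 0.68, 0.085], [0.0113, -0.0306, -0.0109, 1.45, 3.07, 0.68, 0.085], [0.0115, -0.031, -0.0095, 1.45, 3.07, 0.68, 0.085], [0.0116, -0.0313, -0.0081, 1.45, 3.07, 0.68, 0.085], [0.0116, -0.0317, -0.0066, 1.45, 3.07, 0.68, 0.085]],
])

```text
t: 2.65
tool_pos: [0.4526, -0.0949, 0.1816]
tool_rot: [-2.926, 0.052, 1.117]
contact_force: [0.7, -1.6, 0.3]
opening: 0.0849
```

```bash
python3 - <<'E'
from h import *
A=pose([.60,-.06,.085],45,0);B=pose([.645,-.06,.042],45,0)
show(rows(T(),A,8)+rows(A,B,4))
C=pose([.69,-.06,.038],36,0);show(rows(B,C,10))
E
```

```text
[[0.0216,-0.005,-0.0032,-0.15,-0.4,-0.19,0.085],[0.0216,-0.0049,-0.0033,-0.15,-0.4,-0.19,0.085],[0.0216,-0.0049,-0.0035,-0.15,-0.4,-0.19,0.085],[0.0216,-0.0048,-0.0037,-0.15,-0.4,-0.19,0.085],[0.0216,-0.0047,-0.0038,-0.15,-0.4,-0.19,0.085],[0.0216,-0.0046,-0.004,-0.15,-0.4,-0.19,0.085],[0.0216,-0.0045,-0.0042,-0.15,-0.4,-0.19,0.085],[0.0216,-0.0044,-0.0043,-0.15,-0.4,-0.19,0.085],[0.0156,0,-0.0004,0,0,0,0.085],[0.0156,0,-0.0004,0,0,0,0.085],[0.0156,0,-0.0004,0,0,0,0.085],[0.0156,0,-0.0004,0,0,0,0.085]]
[[0.0035,0,-0.0029,0,0.9,0,0.085],[0.0035,0,-0.0028,0,0.9,0,0.085],[0.0036,0,-0.0028,0,0.9,0,0.085],[0.0036,0,-0.0027,0,0.9,0,0.085],[0.0036,0,-0.0027,0,0.9,0,0.085],[0.0037,0,-0.0026,0,0.9,0,0.085],[0.0037,0,-0.0026,0,0.9,0,0.085],[0.0038,0,-0.0025,0,0.9,0,0.085],[0.0038,0,-0.0024,0,0.9,0,0.085],[0.0038,0,-0.0024,0,0.9,0,0.085]]
```

Emit:
arm_command([
  [[0.0216, -0.005, -0.0032, -0.15, -0.4, -0.19, 0.085], [0.0216, -0.0049, -0.0033, -0.15, -0.4, -0.19, 0.085], [0.0216, -0.0049, -0.0035, -0.15, -0.4, -0.19, 0.085], [0.0216, -0.0048, -0.0037, -0.15, -0.4, -0.19, 0.085], [0.0216, -0.0047, -0.0038, -0.15, -0.4, -0.19, 0.085], [0.0216, -0.0046, -0.004, -0.15, -0.4, -0.19, 0.085], [0.0216, -0.0045, -0.0042, -0.15, -0.4, -0.19, 0.085], [0.0216, -0.0044, -0.0043, -0.15, -0.4, -0.19, 0.085], [0.0156, 0, -0.0004, 0, 0, 0, 0.085], [0.0156, 0, -0.0004, 0, 0, 0, 0.085]],
])

```text
t: 3.48
tool_pos: [0.6387, -0.0478, 0.0754]
tool_rot: [2.897, 0.019, -1.158]
contact_force: [-0.4, 0.0, -0.0]
opening: 0.0845
```

```bash
python3 - <<'E'
from h import *
cv2.imwrite("pics/s1.png",get_image("scene")[:,:,::-1])
print(T());B=pose([.645,-.06,.042],45,0)
show(rows(T(),B,4))
E
```

```text
[[ 0.72249251  0.01909999 -0.69111487  0.63884403]
 [ 0.00379784 -0.99971289 -0.0236583  -0.04783295]
 [-0.69136832  0.0144682  -0.72235761  0.07333986]
 [ 0.          0.          0.          1.        ]]
[[0.0065,0.003,0.0047,0.34,-0.32,0.05,0.085],[0.0065,0.003,0.0046,0.34,-0.32,0.05,0.085],[0.0066,0.003,0.0046,0.34,-0.32,0.05,0.085],[0.0066,0.003,0.0045,0.34,-0.32,0.05,0.085]]
```

View pics/s1.png

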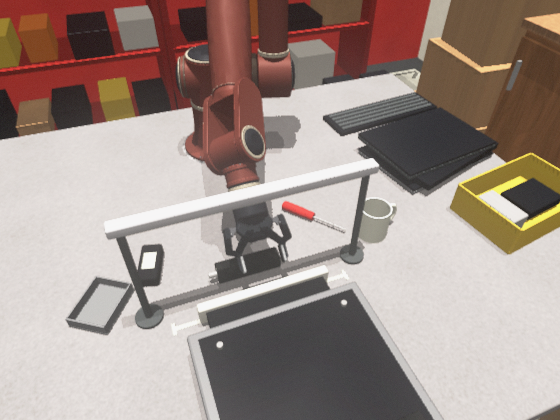

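The arm leans under the lamp with fingers around (230–290, 240–265), clear of the roller at (248,265). Continuing down to the face.

Emit:
arm_command([
  [[0.0065, 0.003, 0.0047, 0.34, -0.32, 0.05, 0.085], [0.0065, 0.003, 0.0046, 0.34, -0.32, 0.05, 0.085], [0.0066, 0.003, 0.0046, 0.34, -0.32, 0.05, 0.085], [0.0066, 0.003, 0.0045, 0.34, -0.32, 0.05, 0.085], [0.0035, 0, -0.0029, 0, 0.9, 0, 0.085], [0.0035, 0, -0.0028, 0, 0.9, 0, 0.085], [0.0036, 0, -0.0028, 0, 0.9, 0, 0.085]],
])

```text
t: 4.12
tool_pos: [0.6586, -0.0609, 0.0383]
tool_rot: [-2.927, -0.002, 1.135]
contact_force: [-8.1, 1.8, 7.3]
opening: 0.0852
```

```bash
python3 - <<'E'
from h import *
for n in("scene","wrist"):
    im=get_image(n); 
    cv2.imwrite(f"pics/{n}2.png",(cv2.resize(im[200:330,140:360],None,fx=3,fy=3) if n=="scene" else im)[:,:,::-1])
o=ctrl.get_obs();print(o["tool_pos"],o["contact_force"],o["wrist_torque"])
a=[cv2.imread(f"pics/{n}2.png") for n in("scene","wrist")]
print([ (w("scene",r["at"]),r["conf"]) for n in("roller","cassette_face") for r in mark_of("scene",n)[:1]])
E
```

```text
[ 0.65825095 -0.0608686   0.03782804] [-6.67915148  0.36348139  2.68249754] [0.10568408 0.60894977 0.28644554]
[(array([ 0.56014893, -0.0667465 ,  0.0222173 ]), 0.82), (array([ 0.65657464, -0.0564678 ,  0.03281076]), 0.63)]
```

View pics/scene2.png

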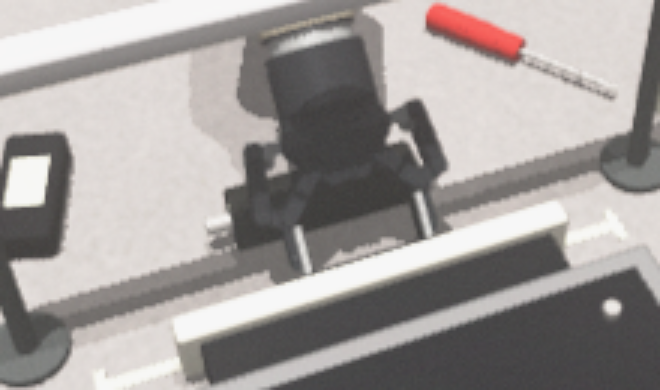

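The fingertips touch the cassette face and the roller is unmoved, at x about 0.560. Pushing on.

Emit:
arm_command([
  [[0.0033, 0, -0.0033, 0, 0.9, 0, 0.085], [0.0033, 0, -0.0033, 0, 0.9, 0, 0.085], [0.0033, 0, -0.0032, 0, 0.9, 0, 0.085], [0.0034, 0, -0.0032, 0, 0.9, 0, 0.085], [0.0034, 0, -0.0031, 0, 0.9, 0, 0.085], [0.0035, 0, -0.003, 0, 0.9, 0, 0.085], [0.0035, 0, -0.003, 0, 0.9, 0, 0.085]],
])

```text
t: 4.9
tool_pos: [0.6867, -0.0608, 0.0384]
tool_rot: [-2.985, -0.006, 0.97]
contact_force: [-0.6, 1.3, -0.5]
opening: 0.0849
```

```bash
python3 - <<'E'
from h import *
get_image("scene");print([ (w("scene",r["at"]),r["conf"]) for n in("roller","cassette_face") for r in mark_of("scene",n)[:1]])
o=ctrl.get_obs();print(o["tool_pos"],o["contact_force"])
A=pose([.62,-.06,.085],42,0);Q=pose([.46,-.066,.09],50,0);B=pose([.46,-.066,.02],55,0)
show(rows(T(),A,6)+rows(A,Q,7)+rows(Q,B,4))
E
```

```text
[(array([ 0.56280221, -0.0660769 ,  0.02321816]), 0.66), (array([ 0.68358279, -0.05732803,  0.03312618]), 0.94)]
[ 0.68676564 -0.06117967  0.03824517] [-0.67907213  0.07126899  0.64923728]
[[-0.0136,-0.0002,0.0003,-0.02,-0.98,0.04,0.085],[-0.0136,-0.0002,0.0005,-0.02,-0.98,0.04,0.085],[-0.0136,-0.0002,0.0007,-0.02,-0.98,0.04,0.085],[-0.0136,-0.0002,0.001,-0.02,-0.98,0.04,0.085],[-0.0135,-0.0002,0.0012,-0.02,-0.98,0.04,0.085],[-0.0135,-0.0002,0.0014,-0.02,-0.98,0.04,0.085],[-0.0175,0.0009,0.0148,0,-1.14,0,0.085],[-0.0172,0.0009,0.0151,0,-1.14,0,0.085],[-0.0169,0.0009,0.0154,0,-1.14,0,0.085],[-0.0165,0.0009,0.0158,0,-1.14,0,0.085],[-0.0162,0.0009,0.0161,0,-1.14,0,0.085],[-0.0159,0.0009,0.0164,0,-1.14,0,0.085],[-0.0156,0.0009,0.0167,0,-1.14,0,0.085],[0.0134,0,0.0112,0,-1.25,0,0.085],[0.0136,0,0.011,0,-1.25,0,0.085],[0.0139,0,0.0107,0,-1.25,0,0.085],[0.0141,0,0.0103,0,-1.25,0,0.085]]
```

The face has moved only as far as the fingers, so it's near dead centre but not latched. Pushing about 10 mm more.

Emit:
arm_command([
  [[0.0034, 0, -0.0026, 0, 0.5, 0, 0.085], [0.0034, 0, -0.0026, 0, 0.5, 0, 0.085], [0.0034, 0, -0.0026, 0, 0.5, 0, 0.085], [0, 0, 0, 0, 0, 0, 0.085]],
])

```text
t: 5.38
tool_pos: [0.6998, -0.0627, 0.0397]
tool_rot: [-2.997, -0.0, 0.932]
contact_force: [0.4, -0.6, -0.0]
opening: 0.0848
```

```bash
python3 - <<'E'
from h import *
get_image("scene");print([ (w("scene",r["at"]),r["conf"]) for n in("roller","cassette_face") for r in mark_of("scene",n)[:1]])
o=ctrl.get_obs();print(o["tool_pos"],o["contact_force"])
A=pose([.62,-.06,.085],42,0);Q=pose([.46,-.066,.09],50,0);B=pose([.46,-.066,.02],55,0)
show(rows(T(),A,6)+rows(A,Q,7)+rows(Q,B,4))
E
```

```text
[(array([ 0.56023168, -0.06765855,  0.02367721]), 0.86), (array([ 0.69777119, -0.05501929,  0.03326427]), 0.56)]
[ 0.69938709 -0.06247663  0.03956683] [-0.93646075  0.67120953  0.05480165]
[[-0.0152,-0.0004,0.0013,-0.02,-1.23,0.01,0.085],[-0.0152,-0.0004,0.0016,-0.02,-1.23,0.01,0.085],[-0.0151,-0.0004,0.0019,-0.02,-1.23,0.01,0.085],[-0.0151,-0.0004,0.0023,-0.02,-1.23,0.01,0.085],[-0.015,-0.0004,0.0026,-0.02,-1.23,0.01,0.085],[-0.015,-0.0004,0.0029,-0.02,-1.23,0.01,0.085],[-0.0175,0.0009,0.0148,0,-1.14,0,0.085],[-0.0172,0.0009,0.0151,0,-1.14,0,0.085],[-0.0169,0.0009,0.0154,0,-1.14,0,0.085],[-0.0165,0.0009,0.0158,0,-1.14,0,0.085],[-0.0162,0.0009,0.0161,0,-1.14,0,0.085],[-0.0159,0.0009,0.0164,0,-1.14,0,0.085],[-0.0156,0.0009,0.0167,0,-1.14,0,0.085],[0.0134,0,0.0112,0,-1.25,0,0.085],[0.0136,0,0.011,0,-1.25,0,0.085],[0.0139,0,0.0107,0,-1.25,0,0.085],[0.0141,0,0.0103,0,-1.25,0,0.085]]
```

Emit:
arm_command([
  [[-0.0152, 0, 0.0013, 0, -1.2, 0, 0.085], [-0.0152, 0, 0.0016, 0, -1.2, 0, 0.085], [-0.0152, 0, 0.0019, 0, -1.2, 0, 0.085], [-0.0151, 0, 0.0023, 0, -1.2, 0, 0.085], [-0.015, 0, 0.0026, 0, -1.2, 0, 0.085], [-0.015, 0, 0.0029, 0, -1.2, 0, 0.085], [-0.0175, 0, 0.0148, 0, -1.1, 0, 0.085], [-0.0172, 0, 0.0151, 0, -1.1, 0, 0.085], [-0.0169, 0, 0.0154, 0, -1.1, 0, 0.085], [-0.0165, 0, 0.0158, 0, -1.1, 0, 0.085], [-0.0162, 0, 0.0161, 0, -1.1, 0, 0.085], [-0.0159, 0, 0.0164, 0, -1.1, 0, 0.085], [-0.0156, 0, 0.0167, 0, -1.1, 0, 0.085], [0, 0, 0, 0, 0, 0, 0.085]],
])

```text
t: 6.7
tool_pos: [0.4541, -0.0664, 0.0977]
tool_rot: [2.841, -0.015, -1.328]
contact_force: [1.1, -1.7, 2.0]
opening: 0.0849
```

```bash
python3 - <<'E'
from h import *
for c in("scene","top"):
    im=get_image(c);print(c,[ (n,np.round(w(c,r["at"]),4),r["conf"]) for n in("roller","cassette_face","line","roller_spot") for r in mark_of(c,n)[:1]])
    if c=="scene": cv2.imwrite("pics/s3.png",cv2.resize(im[200:350,130:380,::-1],None,fx=3,fy=3))
o=ctrl.get_obs();print(o["t"],o["tool_pos"],o["contact_force"])
B=pose([.46,-.067,.016],55,0)
show(rows(T(),B,6))
E
```

```text
scene [('roller', array([ 0.5598, -0.0686,  0.0232]), 0.79), ('cassette_face', array([ 0.6968, -0.0559,  0.0331]), 0.83), ('line', array([ 0.6549, -0.0565, -0.0024]), 0.68), ('roller_spot', array([ 0.5593, -0.145 ,  0.0378]), 0.87)]
top [('roller', array([ 0.559 , -0.0678,  0.0205]), 0.73), ('cassette_face', array([ 0.6962, -0.0591,  0.0288]), 0.77), ('line', array([ 0.6548, -0.063 , -0.0009]), 0.79), ('roller_spot', array([ 0.558 , -0.1454,  0.0456]), 0.9)]
7.2 [ 0.45094407 -0.06305489  0.08808104] [-0.73789436  0.07350667  0.53305042]
[[0.0103,0.0007,0.0064,-0.03,-0.68,-0.02,0.085],[0.0104,0.0007,0.0063,-0.03,-0.68,-0.02,0.085],[0.0104,0.0007,0.0062,-0.03,-0.68,-0.02,0.085],[0.0105,0.0007,0.006,-0.03,-0.68,-0.02,0.085],[0.0106,0.0007,0.0059,-0.03,-0.68,-0.02,0.085],[0.0106,0.0007,0.0058,-0.03,-0.68,-0.02,0.085]]
```

View pics/s3.png

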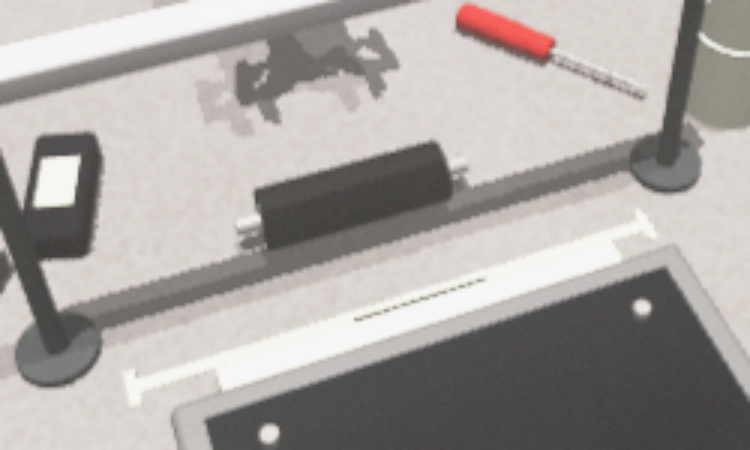

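The cassette is home: its face is at x about 0.697, with the panel at (220–620, 250–390) in the crop just beyond the line. The roller is untouched, so I'll lower the tips behind it and probe for bench height.

```bash
python3 - <<'E'
from h import *
show(rows(T(),pose([.485,-.066,.012],55,0),7))
E
```

```text
[[0.0115,0.0004,0.0031,-0.02,-0.58,-0.02,0.085],[0.0115,0.0004,0.003,-0.02,-0.58,-0.02,0.085],[0.0116,0.0004,0.0028,-0.02,-0.58,-0.02,0.085],[0.0116,0.0004,0.0027,-0.02,-0.58,-0.02,0.085],[0.0116,0.0004,0.0026,-0.02,-0.58,-0.02,0.085],[0.0116,0.0004,0.0025,-0.02,-0.58,-0.02,0.085],[0.0117,0.0004,0.0024,-0.02,-0.58,-0.02,0.085]]
```

Emit:
arm_command([
  [[0.0115, 0.0004, 0.0031, 0, -0.6, 0, 0.085], [0.0115, 0.0004, 0.003, 0, -0.6, 0, 0.085], [0.0116, 0.0004, 0.0028, 0, -0.6, 0, 0.085], [0.0116, 0.0004, 0.0027, 0, -0.6, 0, 0.085], [0.0116, 0.0004, 0.0026, 0, -0.6, 0, 0.085], [0.0116, 0.0004, 0.0025, 0, -0.6, 0, 0.085], [0.0116, 0.0004, 0.0024, 0, -0.6, 0, 0.085], [0, 0, 0, 0, 0, 0, 0.085]],
])

```text
t: 7.87
tool_pos: [0.4821, -0.0634, 0.001]
tool_rot: [-2.77, 0.001, 1.471]
contact_force: [-0.1, 0.5, -0.6]
opening: 0.0853
```

```bash
python3 - <<'E'
from h import *
o=ctrl.get_obs();print(T(),o["contact_force"],o["q"])
C=pose([.523,-.067,.002],55,0);D=pose([.60,-.067,.002],55,0)
show(rows(T(),C,8));show(rows(C,D,20))
E
```

```text
[[ 0.56013265 -0.00324036 -0.82839659  0.48208366]
 [ 0.00163434 -0.99998608  0.00501663 -0.06342165]
 [-0.82840132 -0.00416386 -0.56011956  0.00102522]
 [ 0.          0.          0.          1.        ]] [-0.10407292  0.52929311 -0.63792722] [-0.41934996 -0.33390139  2.47166049  0.49585564  0.50349273  0.77944638]
[[0.0028,0.0004,-0.0043,-0.04,0.12,0.01,0.085],[0.0028,0.0004,-0.0043,-0.04,0.12,0.01,0.085],[0.0028,0.0004,-0.0043,-0.04,0.12,0.01,0.085],[0.0028,0.0004,-0.0043,-0.04,0.12,0.01,0.085],[0.0028,0.0004,-0.0043,-0.04,0.12,0.01,0.085],[0.0028,0.0004,-0.0043,-0.04,0.12,0.01,0.085],[0.0028,0.0004,-0.0043,-0.04,0.12,0.01,0.085],[0.0028,0.0004,-0.0043,-0.04,0.12,0.01,0.085]]
[[0.0022,0,-0.0032,0,0,0,0.085],[0.0022,0,-0.0032,0,0,0,0.085],[0.0022,0,-0.0032,0,0,0,0.085],[0.0022,0,-0.0032,0,0,0,0.085],[0.0022,0,-0.0032,0,0,0,0.085],[0.0022,0,-0.0032,0,0,0,0.085],[0.0022,0,-0.0032,0,0,0,0.085],[0.0022,0,-0.0032,0,0,0,0.085],[0.0022,0,-0.0032,0,0,0,0.085],[0.0022,0,-0.0032,0,0,0,0.085],[0.0022,0,-0.0032,0,0,0,0.085],[0.0022,0,-0.0032,0,0,0,0.085],[0.0022,0,-0.0032,0,0,0,0.085],[0.0022,0,-0.0032,0,0,0,0.085],[0.0022,0,-0.0032,0,0,0,0.085],[0.0022,0,-0.0032,0,0,0,0.085],[0.0022,0,-0.0032,0,0,0,0.085],[0.0022,0,-0.0032,0,0,0,0.085],[0.0022,0,-0.0032,0,0,0,0.085],[0.0022,0,-0.0032,0,0,0,0.085]]
```

Emit:
arm_command([
  [[0.0028, 0.0004, -0.0043, 0, 0.1, 0, 0.085], [0.0028, 0.0004, -0.0043, 0, 0.1, 0, 0.085], [0.0028, 0.0004, -0.0043, 0, 0.1, 0, 0.085], [0.0028, 0.0004, -0.0043, 0, 0.1, 0, 0.085], [0.0028, 0.0004, -0.0043, 0, 0.1, 0, 0.085], [0.0028, 0.0004, -0.0043, 0, 0.1, 0, 0.085], [0.0028, 0.0004, -0.0043, 0, 0.1, 0, 0.085], [0, 0, 0, 0, 0, 0, 0.085], [0, 0, 0, 0, 0, 0, 0.085]],
])

```text
t: 8.62
tool_pos: [0.5221, -0.0665, 0.0033]
tool_rot: [-2.782, 0.001, 1.449]
contact_force: [0.3, -0.4, -0.4]
opening: 0.0849
```

```bash
cat > chk.py <<'E'
from h import *
import sys
np.set_printoptions(precision=4,suppress=True)
im=get_image("scene")
if len(sys.argv)>1: cv2.imwrite(f"pics/{sys.argv[1]}.png",cv2.resize(im[200:350,130:380,::-1],None,fx=3,fy=3,interpolation=cv2.INTER_CUBIC))
for c in("scene","top"):
    if c=="top": get_image(c)
    print(c,[(n,np.round(w(c,r["at"]),4),r["conf"]) for n in("roller","roller_spot","cassette_face") for r in mark_of(c,n)[:1]])
o=ctrl.get_obs();print(o["t"],T(),o["contact_force"])
E
python3 chk.py s4
```

```text
scene [('roller', array([ 0.5653, -0.0673,  0.0257]), 0.97), ('roller_spot', array([ 0.5623, -0.1424,  0.0375]), 0.86), ('cassette_face', array([ 0.697 , -0.0569,  0.0362]), 0.67)]
top [('roller', array([ 0.558 , -0.07  ,  0.0237]), 0.77), ('roller_spot', array([ 0.4575,  0.1505, -0.0031]), 0.73), ('cassette_face', array([ 0.6955, -0.0594,  0.0303]), 0.95)]
9.0167 [[ 0.5727 -0.0034 -0.8197  0.5215]
 [ 0.0015 -1.      0.0052 -0.0664]
 [-0.8197 -0.0042 -0.5727  0.0029]
 [ 0.      0.      0.      1.    ]] [0.2301 0.5734 0.2454]
```

View pics/s4.png

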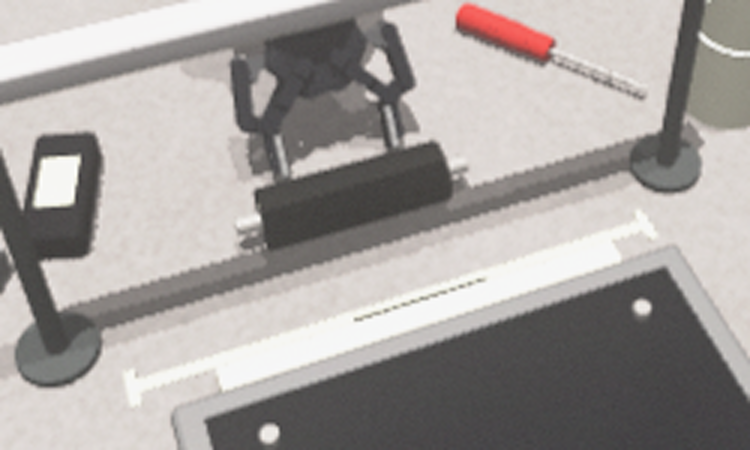

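Both fingertips sit just behind the roller, spread along it around (280,160) and (395,130). Starting the slow push.

Emit:
arm_command([
  [[0.0012, 0, -0.0016, 0, 0, 0, 0.085], [0.0012, 0, -0.0016, 0, 0, 0, 0.085], [0.0012, 0, -0.0016, 0, 0, 0, 0.085], [0.0012, 0, -0.0016, 0, 0, 0, 0.085], [0.0012, 0, -0.0016, 0, 0, 0, 0.085], [0.0012, 0, -0.0016, 0, 0, 0, 0.085], [0.0012, 0, -0.0016, 0, 0, 0, 0.085], [0.0012, 0, -0.0016, 0, 0, 0, 0.085], [0.0012, 0, -0.0016, 0, 0, 0, 0.085], [0.0012, 0, -0.0016, 0, 0, 0, 0.085], [0.0012, 0, -0.0016, 0, 0, 0, 0.085], [0.0012, 0, -0.0016, 0, 0, 0, 0.085], [0.0012, 0, -0.0016, 0, 0, 0, 0.085], [0.0012, 0, -0.0016, 0, 0, 0, 0.085], [0, 0, 0, 0, 0, 0, 0.085], [0, 0, 0, 0, 0, 0, 0.085], [0, 0, 0, 0, 0, 0, 0.085], [0, 0, 0, 0, 0, 0, 0.085]],
])

```text
t: 10.52
tool_pos: [0.5526, -0.0665, 0.0017]
tool_rot: [-2.781, 0.002, 1.45]
contact_force: [-0.3, -0.3, 0.5]
opening: 0.085
```

```bash
python3 chk.py
```

```text
scene [('roller', array([ 0.5784, -0.0673,  0.0245]), 0.85), ('roller_spot', array([ 0.5909, -0.1417,  0.0362]), 0.73), ('cassette_face', array([ 0.6969, -0.0531,  0.0314]), 0.68)]
top [('roller', array([ 0.5785, -0.0692,  0.0217]), 0.72), ('roller_spot', array([ 0.5896, -0.1465,  0.0431]), 0.56), ('cassette_face', array([ 0.6972, -0.0583,  0.0315]), 0.91)]
10.9167 [[ 0.5726 -0.0034 -0.8198  0.5526]
 [ 0.0015 -1.      0.0052 -0.0665]
 [-0.8198 -0.0042 -0.5726  0.0017]
 [ 0.      0.      0.      1.    ]] [0.4348 0.1816 0.1552]
```

The roller is rolling: the spot has turned about 40° over about 19 mm. Continuing.

Emit:
arm_command([
  [[0.0012, 0, -0.0017, 0, 0, 0, 0.085], [0.0012, 0, -0.0017, 0, 0, 0, 0.085], [0.0012, 0, -0.0017, 0, 0, 0, 0.085], [0.0012, 0, -0.0017, 0, 0, 0, 0.085], [0.0012, 0, -0.0017, 0, 0, 0, 0.085], [0.0012, 0, -0.0017, 0, 0, 0, 0.085], [0.0012, 0, -0.0017, 0, 0, 0, 0.085], [0.0012, 0, -0.0017, 0, 0, 0, 0.085], [0.0012, 0, -0.0017, 0, 0, 0, 0.085], [0.0012, 0, -0.0017, 0, 0, 0, 0.085], [0.0012, 0, -0.0017, 0, 0, 0, 0.085], [0.0012, 0, -0.0017, 0, 0, 0, 0.085], [0.0012, 0, -0.0017, 0, 0, 0, 0.085], [0.0012, 0, -0.0017, 0, 0, 0, 0.085], [0.0012, 0, -0.0017, 0, 0, 0, 0.085], [0.0012, 0, -0.0017, 0, 0, 0, 0.085], [0.0012, 0, -0.0017, 0, 0, 0, 0.085], [0.0012, 0, -0.0017, 0, 0, 0, 0.085], [0.0012, 0, -0.0017, 0, 0, 0, 0.085], [0.0006, 0, -0.0008, 0, 0, 0, 0.085]],
])

```text
t: 12.58
tool_pos: [0.5976, -0.0666, 0.0014]
tool_rot: [-2.781, 0.002, 1.45]
contact_force: [0.1, 0.3, -0.1]
opening: 0.0852
```

Emit:
arm_command([
  [[0.0006, 0, -0.0008, 0, 0, 0, 0.085], [0.0006, 0, -0.0008, 0, 0, 0, 0.085], [0, 0, 0, 0, 0, 0, 0.085], [0, 0, 0, 0, 0, 0, 0.085], [0, 0, 0, 0, 0, 0, 0.085], [0, 0, 0, 0, 0, 0, 0.085]],
])

```text
t: 13.08
tool_pos: [0.6001, -0.0666, 0.0013]
tool_rot: [-2.781, 0.002, 1.45]
contact_force: [0.3, -0.2, 0.3]
opening: 0.085
```

```bash
python3 chk.py s5
```

```text
scene [('roller', array([ 0.6276, -0.0654,  0.0239]), 0.8), ('roller_spot', array([ 0.6357, -0.1415,  0.0044]), 0.82), ('cassette_face', array([ 0.698 , -0.0542,  0.0322]), 0.56)]
top [('roller', array([ 0.6212, -0.068 ,  0.023 ]), 0.96), ('cassette_face', array([ 0.6954, -0.0586,  0.0299]), 0.9)]
13.4833 [[ 0.5726 -0.0033 -0.8199  0.6001]
 [ 0.0017 -1.      0.0052 -0.0666]
 [-0.8199 -0.0044 -0.5726  0.0013]
 [ 0.      0.      0.      1.    ]] [0.721  0.2521 0.2925]
```

View pics/s5.png

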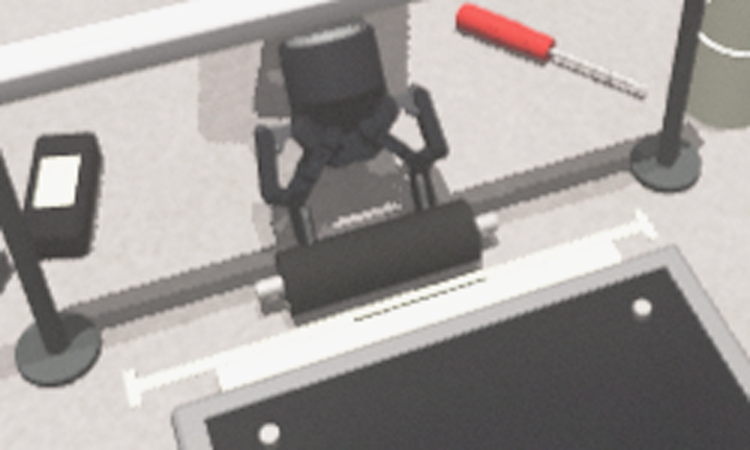

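The roller now lies across (280–480, 210–310) in the crop, square to the line and about 29 mm short of it. The spot is low (z about 4 mm), as step 2 requires. Rolling on gently.

Emit:
arm_command([
  [[0.0012, 0, -0.0017, 0, 0, 0, 0.085], [0.0012, 0, -0.0017, 0, 0, 0, 0.085], [0.0012, 0, -0.0017, 0, 0, 0, 0.085], [0.0012, 0, -0.0017, 0, 0, 0, 0.085], [0.0012, 0, -0.0017, 0, 0, 0, 0.085], [0.0012, 0, -0.0017, 0, 0, 0, 0.085], [0.0009, 0, -0.0012, 0, 0, 0, 0.085], [0.0007, 0, -0.001, 0, 0, 0, 0.085], [0.0007, 0, -0.001, 0, 0, 0, 0.085], [0.0006, 0, -0.0008, 0, 0, 0, 0.085], [0.0006, 0, -0.0008, 0, 0, 0, 0.085], [0.0006, 0, -0.0008, 0, 0, 0, 0.085], [0.0006, 0, -0.0008, 0, 0, 0, 0.085], [0.0006, 0, -0.0008, 0, 0, 0, 0.085], [0.0006, 0, -0.0008, 0, 0, 0, 0.085], [0.0006, 0, -0.0008, 0, 0, 0, 0.085], [0, 0, 0, 0, 0, 0, 0.085], [0, 0, 0, 0, 0, 0, 0.085]],
])

```text
t: 14.98
tool_pos: [0.6262, -0.0666, 0.0008]
tool_rot: [-2.781, 0.001, 1.45]
contact_force: [0.8, -0.2, -0.1]
opening: 0.0849
```

```bash
python3 chk.py s6; python3 - <<'E'
from h import *
print([np.round(w("top",r["at"]),4) for r in (get_image("top") is not None and mark_of("top","line"))])
E
```

```text
scene [('roller', array([ 0.6497, -0.0675,  0.0263]), 0.86), ('roller_spot', array([ 0.6457, -0.1419,  0.0041]), 0.86), ('cassette_face', array([ 0.6982, -0.0514,  0.0333]), 0.86)]
top [('roller', array([ 0.6473, -0.0716,  0.0231]), 0.6), ('roller_spot', array([ 0.6389, -0.1479,  0.0102]), 0.92), ('cassette_face', array([ 0.6941, -0.0588,  0.0273]), 0.94)]
15.3833 [[ 0.5724 -0.0033 -0.82    0.6262]
 [ 0.0017 -1.      0.0052 -0.0667]
 [-0.82   -0.0044 -0.5724  0.0008]
 [ 0.      0.      0.      1.    ]] [ 0.101   1.1262 -0.6484]
[]
```

View pics/s6.png

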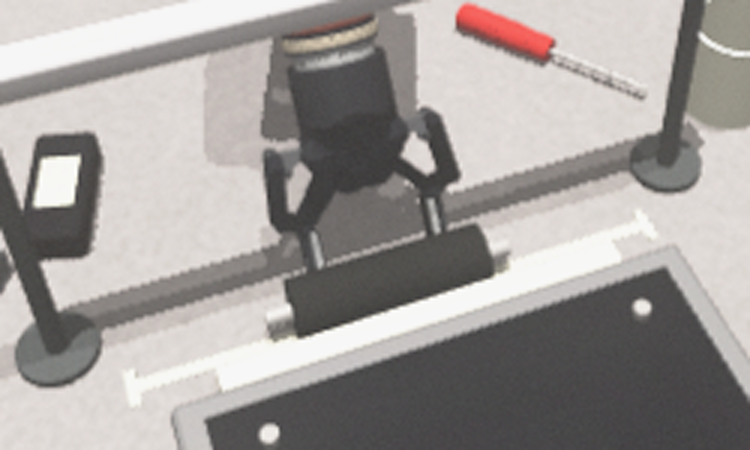

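The roller is about 5 mm short, square, with its left journal at (280,322). One small nudge.

Emit:
arm_command([
  [[0.0006, 0, -0.0008, 0, 0, 0, 0.085], [0.0006, 0, -0.0008, 0, 0, 0, 0.085], [0.0006, 0, -0.0008, 0, 0, 0, 0.085], [0.0005, 0, -0.0007, 0, 0, 0, 0.085], [0.0003, 0, -0.0004, 0, 0, 0, 0.085], [0, 0, 0, 0, 0, 0, 0.085], [0, 0, 0, 0, 0, 0, 0.085], [0, 0, 0, 0, 0, 0, 0.085], [0, 0, 0, 0, 0, 0, 0.085], [0, 0, 0, 0, 0, 0, 0.085], [0, 0, 0, 0, 0, 0, 0.085]],
])

```text
t: 16.4
tool_pos: [0.6311, -0.0667, 0.0006]
tool_rot: [-2.781, 0.001, 1.45]
contact_force: [-0.3, 0.5, -1.0]
opening: 0.0849
```

```bash
python3 chk.py s7; python3 - <<'E'
from h import *
for c in("scene","top"):
    get_image(c);m=cut_out(c,"roller")[0]["mask"];v,u=np.nonzero(m)
    q=np.array([ray(c,i,j,.03)[:2] for i,j in zip(u,v)]);mu=q.mean(0);_,S,V=np.linalg.svd(q-mu,full_matrices=False);e=V[0]*np.sign(V[0][1]);print(c,mu,"rolleryaw",np.arctan2(-e[0],e[1]),np.ptp(q@e))
E
```

```text
scene [('roller', array([ 0.6579, -0.0687,  0.0235]), 0.57), ('roller_spot', array([ 0.6472, -0.1446,  0.006 ]), 0.91), ('cassette_face', array([ 0.6962, -0.0545,  0.0323]), 0.95)]
top [('roller', array([ 0.6544, -0.0706,  0.0251]), 0.77), ('roller_spot', array([ 0.6408, -0.1474,  0.0128]), 0.77), ('cassette_face', array([ 0.6944, -0.0583,  0.0299]), 0.83)]
16.8 [[ 0.5724 -0.0033 -0.82    0.6311]
 [ 0.0018 -1.      0.0052 -0.0667]
 [-0.82   -0.0044 -0.5723  0.0006]
 [ 0.      0.      0.      1.    ]] [0.4743 0.6333 0.0648]
scene [ 0.65337023 -0.07108503] rolleryaw 0.011051067208559742 0.18961604957341988
top [ 0.64327998 -0.07554662] rolleryaw 0.013607731042870002 0.17634868481820812
```

The roller is at about x = 0.656 against the line at 0.655. Retracting straight back, then up.

Emit:
arm_command([
  [[-0.0012, 0, 0.0016, 0, 0, 0, 0.085], [-0.0023, 0, 0.0033, 0, 0, 0, 0.085], [-0.0046, 0, 0.0065, 0, 0, 0, 0.085], [-0.0057, 0, 0.008, 0, 0, 0, 0.085], [-0.0057, 0, 0.008, 0, 0, 0, 0.085], [-0.0057, 0, 0.008, 0, 0, 0, 0.085], [-0.0057, 0, 0.008, 0, 0, 0, 0.085], [-0.0057, 0, 0.008, 0, 0, 0, 0.085], [-0.012, 0, 0.003, 0, 0, 0, 0.085], [-0.015, 0, 0.003, 0, 0, 0, 0.085], [-0.015, 0, 0.003, 0, 0, 0, 0.085], [-0.015, 0, 0.003, 0, 0, 0, 0.085], [-0.015, 0, 0.003, 0, 0, 0, 0.085], [-0.015, 0, 0.003, 0, 0, 0, 0.085], [0, 0, 0, 0, 0, 0, 0.085], [0, 0, 0, 0, 0, 0, 0.085], [0, 0, 0, 0, 0, 0, 0.085]],
])

```text
t: 18.42
tool_pos: [0.4836, -0.0641, 0.0575]
tool_rot: [-2.774, 0.001, 1.458]
contact_force: [-0.2, 1.1, -0.1]
opening: 0.0851
```

```bash
python3 chk.py s8; python3 - <<'E'
from h import *
for c in("scene","top","wrist"):
    get_image(c)
    print(c,[(n,np.round(w(c,r["at"]),4),round(r["conf"],2)) for n in("line","roller","cassette_face","screwdriver","charger","mug","screw_tray") for r in mark_of(c,n)[:1]])
im=get_image("wrist");cv2.imwrite("pics/w8.png",im[:,:,::-1])
E
```

```text
scene [('roller', array([ 0.6531, -0.07  ,  0.0256]), 0.97), ('roller_spot', array([ 0.6443, -0.1446,  0.0044]), 0.79), ('cassette_face', array([ 0.6969, -0.0567,  0.033 ]), 0.76)]
top [('roller', array([ 0.6553, -0.0676,  0.0204]), 0.82), ('roller_spot', array([ 0.6396, -0.1451,  0.0161]), 0.94), ('cassette_face', array([ 0.6968, -0.0576,  0.0301]), 0.59)]
18.8167 [[ 0.5662 -0.0037 -0.8242  0.4839]
 [ 0.0036 -1.      0.007  -0.064 ]
 [-0.8242 -0.0069 -0.5662  0.0574]
 [ 0.      0.      0.      1.    ]] [ 0.4448 -0.3996 -0.1456]
scene [('roller', array([ 0.6526, -0.0663,  0.0244]), 0.76), ('cassette_face', array([ 0.6973, -0.0542,  0.0323]), 0.77), ('screwdriver', array([ 0.4535,  0.1521, -0.0029]), 0.94), ('charger', array([ 0.4711, -0.2898,  0.0015]), 0.85), ('mug', array([ 0.5507,  0.2773, -0.003 ]), 0.58), ('screw_tray', array([ 0.5449, -0.4056, -0.0008]), 0.91)]
top [('roller', array([ 0.6537, -0.0704,  0.0241]), 0.62), ('cassette_face', array([ 0.6966, -0.0589,  0.0311]), 0.73), ('screwdriver', array([ 0.4547,  0.1464, -0.0019]), 0.64), ('charger', array([ 0.4674, -0.2881, -0.0015]), 0.84), ('mug', array([ 5.495e-01,  2.750e-01, -4.000e-04]), 0.56), ('screw_tray', array([ 0.5412, -0.4076,  0.0012]), 0.96)]
wrist []
```

View pics/s8.png

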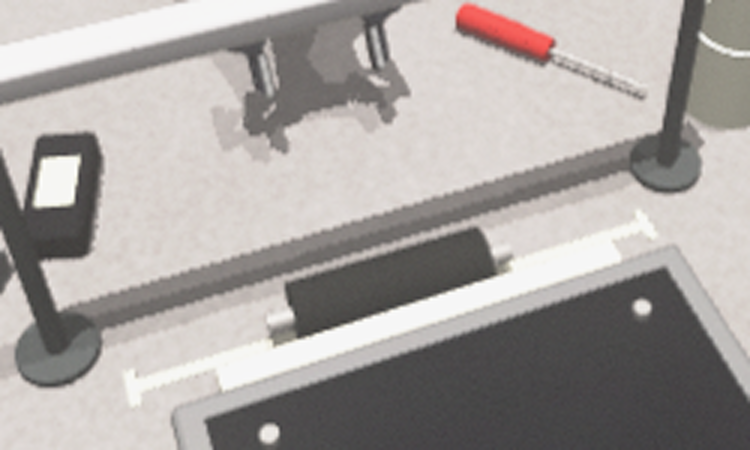

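View pics/w8.png

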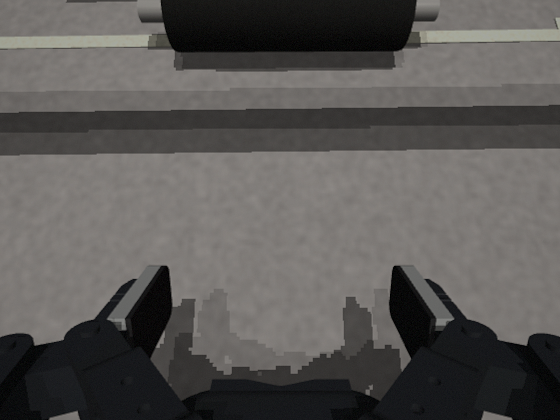

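The wrist view shows tape on either side of the roller at v≈42 on the left and 37 on the right, with the journals' centres at v≈11. I'll use that as a cross-check.

```bash
python3 - <<'E'
from h import *
for u,v,z in((60,43,0),(500,37,0),(145,11,.025),(430,10,.025)): print(np.round(ray("wrist",u,v,z),4))
E
```

```text
[0.6526 0.0916 0.    ]
[ 0.655  -0.2203  0.    ]
[0.6556 0.0227 0.025 ]
[ 0.6546 -0.1615  0.025 ]
```

```bash
python3 -c "
from station import *
print(ctrl.get_obs()['t'],finish_job())"
```

```text
the job is handed in; nothing more can be done
20.0667 None
```

The cassette is pressed home and the roller is parked on the taped line; I handed the job in at about 20 s. No verdict came back, so this rests on my own last checks.

- **Cassette:** I pushed it in with the open fingertips, leaning under the lamp. The first push stopped near dead centre without latching, so I pushed about 10 mm more. After I backed off, its face stayed at x ≈ 0.697 m, which is 41 to 43 mm beyond the line. It was still there at the last check.
- **Roller:** I pushed it slowly with two spread fingertips below its axis, about 95 mm in all. It rolled, with the spot passing near bench height, and contact readings in the pauses stayed around 1 N.
- **Final placing:** Three views put the roller axis at x ≈ 0.653–0.655 m against the line at ≈ 0.654–0.656 m. That is within about 3 mm of the line, about 8 mm off centre along it, and within about 0.02 rad of parallel.
- **Everything else:** The screwdriver, charger, mug and tray read within 5 mm of where they started, which is the measuring noise. The gripper was clear of everything, and forces read about zero.

**Disagreements:** The views differed by a few millimetres. At the start, reading the tape ticks by hand put the line at 0.651 m (top) and 0.659 m (scene). A reading with the gripper still near the roller put it at up to 0.658 m. One mask reading from the top view, partly hidden by the lamp, gave 0.643 m, which I discounted. The networks found nothing in the wrist picture, so I measured that one from pixels.

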